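# Lock a filter stage onto the stack base

## Robot

A 6-joint arm with a two-finger parallel gripper is mounted at the origin on a cart in front of the work surface, level with it; the furniture and walls round the work are solid. World frame = base frame: x ahead of the robot, y to its left, z up, the work surface at z = 0. Lengths are in mm, angles in rad, forces in N, time in s.
With the tool pointing down it reaches from about 275 to 1000 mm from the base axis. Payload 8.4 kg.
Tool frame: the origin (TCP) lies midway between the tips of the shut fingers; the grasp point (between the pads) lies 19 mm behind it; z points along the fingers, y is the line along which they close (so a half turn about z gives the same grasp; the last joint's range is limited). The gripper opens to 85 mm and grips with 20 to 120 N. Pads are 22 mm wide; open, the fingers measure 114 mm over their backs; the gripper's body (76 mm by 85 mm) begins 54 mm behind the grasp point. The pads swing forward as they close: fully open they stand 13 mm farther back than shut.
Start: joints at [1.18, 0.353, 1.633, -0, 1.155, -0.002], TCP at [236.923, 578.356, 231.281] pointing down, gripper open.
Joint ranges: [-2.63, 2.63], [-0.92, 2.1], [0.06, 2.66], [-1.3, 4.44], [0, 2.69], [-3.02, 3.02]. Speed limits (rad/s): [2.22, 2.22, 2.79, 3.14, 3.14, 3.14].

## Interface

Orientations are given as [roll, pitch, yaw] about the fixed x, y, z axes, in that order (R = Rz(yaw) Ry(pitch) Rx(roll)).
In Python, from rig import monitor, imaging, r gives the robot as it stands.
- The arm moves only by the tool drive_tool, never from a script. Its argument "plan" is a list of rows, each an object of numbers: "x", "y", "z": the shift along the tool's x, y, z in units of 50 mm (1.0 is 50 mm); "ax", "ay", "az": the turn, a rotation vector about the tool's x, y, z in units of 6 degrees (1.0 is 6 degrees); "hand": the finger opening in mm, from 0 to 85.4. In form: [{"x": .., "y": .., "z": .., "ax": .., "ay": .., "az": .., "hand": ..}, ...]. A call has 1 to 8 rows; each row is the pose to reach, as a shift and turn from the pose commanded when the call began, along the tool's axes at that moment; what a row does not reach only later rows make up. A row lasts 1/10 s, in which the tool goes at most 50 mm and 8.59 degrees, less where a joint would pass 70% of its speed; a pose out of reach is approached as far as the arm can. A call with a gripper value outside its range is refused whole. The fingers move at their own pace and stop on an object; "grip_force" is the grip in N (left out, the last holds). Time passes only in rows, so rows that repeat a pose let the fingers close. It gives the time, the measured TCP pose, the force, the opening and the grip force at its end, in the units of the state.
- monitor.sense(): the state, without advancing time (a new reading comes with each control period).
- imaging.grab_frame(name): name is "side" or "top"; returns the picture (420x560x3 uint8, red, green, blue); there is no depth.
- imaging.camera_info(name): a dict with "mtx" (3x3 intrinsics, pixels), "dist" ([k1, k2, p1, p2, k3] as OpenCV has them; the pictures are not rectified), "R" (3x3) and "t" (3): a world point X has camera coordinates R X + t. Camera axes: x right, y down, z forward; pixel columns grow to the right and rows downward; lengths in mm; the calibration is good to about 2 mm. A picture is of the moment at which its call begins. camera_info takes no time and is no camera call.
- r.sign_off(): hands the job in; it is judged then, once.
The state is a dict: "clock": time; "qpos": joint angles; "qvel": joint speeds; "joint_efforts": joint torques, N m; "eef_pos": TCP position; "tcp_rot": TCP orientation; "contact_force": force on the tool from outside, world axes, zero at the start; "wrist_torque": the same for the moment, N m; "opening": opening from 0.0 (shut) to 1.0 (fully open); "grasp_force": force on a finger pad.
Only numpy, scipy, OpenCV 4.12 (cv2) and the standard library are available. Lean on these libraries where they do the work, as an engineer would, in place of code of your own. Each camera call takes 0.05 s, during which the arm holds its last target. There are 200 camera calls.

## Task

Take the filter stage with the blue band out of the sloped stand and set it upright on the base, its two lugs down through the two white-marked gaps in the collar until it sits fully home. Then turn it clockwise, seen from above, under the lips as far as it goes (a little short of a quarter turn, to the red marks), and let go of it. Leave the yellow stage in the stand and the other things on the worktop where they are.

Things in the scene. Friction and masses are not known exactly. Their poses are not given: they have to be found in the camera images.
- stage_blue_center (a point): filter stage with a blue band: point on its axis, half-way up, 32 mm above its underside; own z runs along its axis, up from the spigot. Starts in one of the stand's two cups leaning 25 degrees to the robot, own x roughly up the slope. Held by gravity only; lifts out along its own z (cup rim 8 mm). 64 mm tall plus a 2.5 mm crown, about 0.25 kg.
- stage_blue_grip (a point): grip section of the blue stage, this point on its axis 46 mm above the underside: grey, from 24 to 64 mm above the underside, two flat sides 44 mm apart facing its own +y and -y, each 36 mm wide, rounded elsewhere. Below it the blue flange, 58 mm dia, 13 to 24 mm above the underside.
- stage_blue_foot (a point): centre of the blue stage's underside: the spigot, 40 mm dia, 13 mm high, with two lugs opposite each other along the stage's own +x and -x, each 13 mm wide, 5 mm high (from the underside up), reaching 26 mm from the axis. A white stripe on the flange stands above each lug.
- stage_blue: the whole blue-banded stage; origin at the centre of its underside.
- stage_yellow_center (a point): the same kind of filter stage with a yellow band, same point and axes. It stands in the other cup of the stand and stays there.
- stand: fixed grey stand, 200 mm wide (its y), 100 mm deep (its x), four steel legs, its upper plate about 130 mm above the worktop, sloping at 25 degrees down to its own -x, roughly to the robot; two black cups 116 mm apart along its y. Origin: centre of the underside, on the worktop. Stand and base may change sides.
- base: fixed metal base of the filter stack: foot 100 mm dia, column 72 mm dia, bayonet collar on top (74 mm dia outside, 56 mm bore). Origin: centre of the underside, on the worktop; z up. Own +x and -x point to the two entry gaps in the collar (white marks on its top).
- base_seat (a point): centre of the collar's inner floor, 74 mm above the worktop, where the underside of the seated stage rests; axes as base. Two lips reach inward to 22 mm from the axis, underside 7 mm and top 11 mm above the floor. The two gaps between them, centred on +x and -x, are 20 mm wide and let the 13 mm lugs down to the floor.
- base_locked (a point): same point as base_seat, axes turned 80 degrees clockwise seen from above: its x is the line of the lugs (either way round) when they are fully under the lips (2 mm of play up and down) and against a solid stop, at the red marks. Anticlockwise from the gaps there is a stop at once. Light friction only, no spring or detent.
- vial_a: small sample vial, white cap, 23 dia x 48 tall (mm); bystander, origin at the centre of its underside as it stands or lies
- pen_blue: blue ball pen, 142 long, lying (mm); bystander, origin at the centre of its underside as it stands or lies
- bottle_amber: amber reagent bottle with black cap, 58 dia x 122 tall (mm); bystander, origin at the centre of its underside as it stands or lies
- beaker: clear beaker, 57 dia x 73 tall (mm); bystander, origin at the centre of its underside as it stands or lies
- pipette_bulb: red rubber ball, 62 dia (mm); bystander, origin at the centre of its underside as it stands or lies
- wash_bottle: white wash bottle with red cap and spout, 195 tall (mm); bystander, origin at the centre of its underside as it stands or lies
- tweezers: steel tweezers, 130 long, lying (mm); bystander, origin at the centre of its underside as it stands or lies
- stopper: brown rubber stopper, 32 dia x 27 tall (mm); bystander, origin at the centre of its underside as it stands or lies

How it is judged:
By the outcome, as a careful person would: the job done as asked, in the order asked, and still so for the second after the job is handed in, with the robot touching nothing.
It also fails if it takes over 48 s, if anything falls off the work surface, if the arm or the gripper's body presses on something with over 40 N, if the wrist force passes 120 N, or if a joint passes its speed limit or range.

## Working session

There is one attempt and no reset: what is moved stays moved. The work goes in short steps, Python scripts to look and compute and a tool call to move; the robot and the scene stay as the last step left them, time stands still between calls to the robot, and variables do not carry over. Pictures are saved under pics/ and viewed, at most 10 in all, crops included, and the job is handed in when it is done.

Besides the shell and the picture viewer there is one more tool, called after "Call:" as a command line: name --argument value ..., lists and objects as JSON in quotes. drive_tool: Moves the arm, as the interface text tells. Its arguments: {"type":"object","properties":{"plan":{"type":"array","items":{"type":"object","properties":{"x":{"type":"number"},"y":{"type":"number"},"z":{"type":"number"},"ax":{"type":"number"},"ay":{"type":"number"},"az":{"type":"number"},"hand":{"type":"number"}}}},"grip_force":{"type":"number"}},"required":["plan"]}

```bash
mkdir -p pics; ls; python3 - <<'E'
from rig import monitor, imaging, r
import cv2
print(monitor.sense())
for n in("side","top"):
    im=imaging.grab_frame(n); cv2.imwrite(f"pics/{n}0.png",im[:,:,::-1])
    c=imaging.camera_info(n); print(n,c)
E
```

```text
pics
{'clock': 0.0, 'qpos': array([ 1.17959216e+00,  3.53653697e-01,  1.63413089e+00, -1.84607998e-05,
        1.15517773e+00, -2.43636515e-03]), 'qvel': array([-1.12094170e-03, -5.23181725e-04, -7.40069910e-05,  9.13416327e-04,
        1.57042951e-04,  1.26307190e-03]), 'joint_efforts': array([-7.51951611e-04, -6.05238175e+01, -3.42074883e+01, -9.03895830e-05,
        9.32738709e-03, -3.56980280e-06]), 'eef_pos': array([236.75360981, 577.91799772, 230.55959433]), 'tcp_rot': array([-3.14022295e+00,  1.35419020e-05,  2.75283232e+00]), 'contact_force': array([-0.58521803,  0.64969956, -0.03776422]), 'wrist_torque': array([-0.00988332, -0.0188026 ,  0.00773683]), 'grasp_force': 0.0, 'opening': 0.9979247391279208}
side {'mtx': array([[508.99306841,   0.        , 276.79482835],
       [  0.        , 508.99306841, 206.95496402],
       [  0.        ,   0.        ,   1.        ]]), 'dist': array([-0.03696489,  0.        ,  0.        ,  0.        ,  0.        ]), 'R': array([[ 0.57082875, -0.82105861, -0.00415892],
       [-0.57573006, -0.3966461 , -0.71498725],
       [ 0.58539682,  0.41052969, -0.69912512]]), 't': array([-220.50443456,  378.88593699, 1476.26487955])}
top {'mtx': array([[477.8732835 ,   0.        , 283.9709863 ],
       [  0.        , 477.8732835 , 208.29044554],
       [  0.        ,   0.        ,   1.        ]]), 'dist': array([-0.07902722,  0.        ,  0.        ,  0.        ,  0.        ]), 'R': array([[-0.00372455, -0.99967853, -0.02507904],
       [-0.99071811,  0.00709667, -0.13574703],
       [ 0.13588137,  0.02434066, -0.99042606]]), 't': array([  70.60093922,  492.38185569, 1512.71776767])}
```

View pics/side0.png

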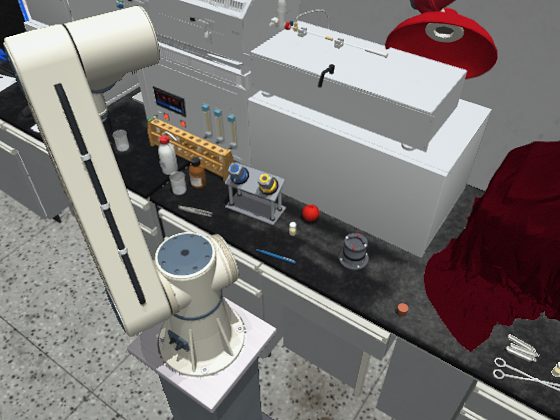

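View pics/top0.png

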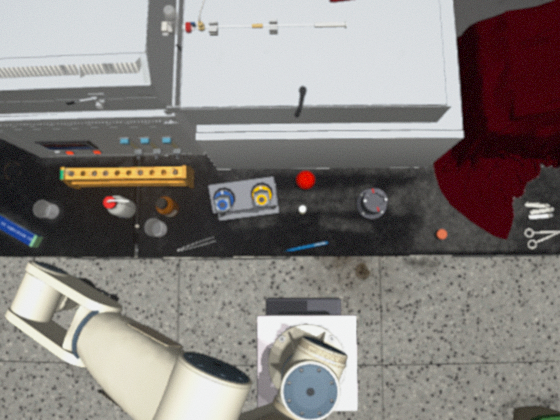

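The side view shows the stand at about (255,190), blue stage on the left at (238,172), yellow at (268,183), and the base at (354,248). In the top view, blue is at (224,199), yellow at (262,195) and the base at (373,203). I'll enlarge these.

```bash
python3 - <<'E'
import cv2,numpy as np
s=cv2.imread("pics/side0.png");t=cv2.imread("pics/top0.png")
def c(im,x,y,w,h,k): return cv2.resize(im[y:y+h,x:x+w],None,fx=k,fy=k,interpolation=cv2.INTER_CUBIC)
A=np.vstack([np.hstack([c(s,220,155,75,75,5.3333),c(t,205,165,75,75,5.3333)])])
B=np.hstack([c(s,330,223,50,25*2,6),c(t,350,180,50,50,6)])
cv2.imwrite("pics/c1.png",A);cv2.imwrite("pics/c2.png",B)
E
```

```text
(no output)
```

View pics/c1.png

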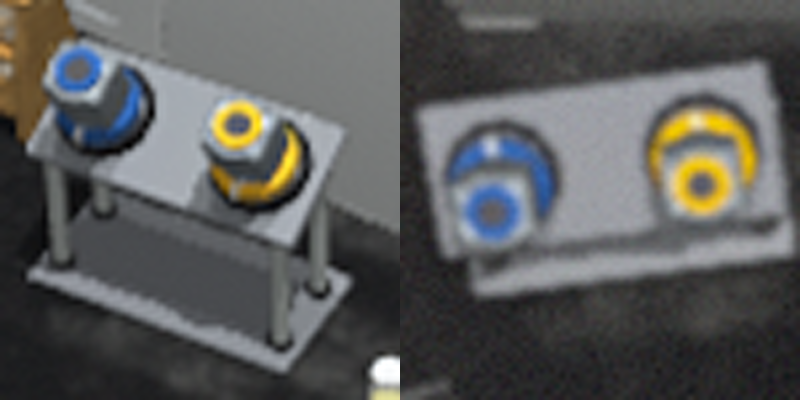

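View pics/c2.png

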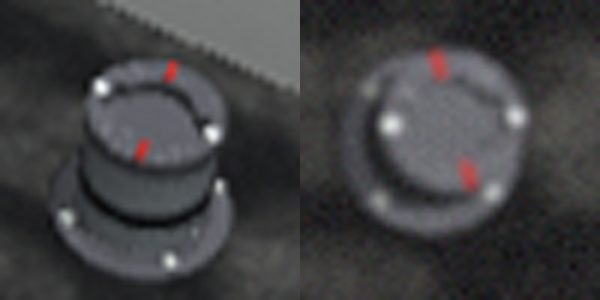

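The crops are clear. Blue crown centre is at crop (77,70) in the side view and (492,212) in the top view. The white gap marks and red marks on the collar are both visible. Next I'll fit the poses.

```bash
cat > h.py <<'E'
import numpy as np,cv2
from scipy.optimize import least_squares
from scipy.spatial.transform import Rotation as Ro
from rig import imaging
C={n:imaging.camera_info(n) for n in("side","top")}
def proj(n,X):
    c=C[n];return cv2.projectPoints(np.atleast_2d(X).astype(float),cv2.Rodrigues(c["R"])[0],c["t"],c["mtx"],c["dist"])[0][:,0]
def px(o,k,p): return np.array(o)+(np.atleast_2d(p)+.5)/k-.5
def tri(ps,pt):
    f=lambda X:np.r_[proj("side",X)[0]-ps,proj("top",X)[0]-pt]
    s=least_squares(f,[600,0,100]);return s.x,s.fun
E
python3 - <<'E'
from h import *
S1=lambda p:px((220,155),16/3,p); T1=lambda p:px((205,165),16/3,np.array(p)-[400,0])
S2=lambda p:px((330,223),6,p); T2=lambda p:px((350,180),6,np.array(p)-[300,0])
# base: x,y,yaw, rw, rr ; collar top z=85
ws=S2([[101,88],[212,132]]);rs=S2([[172,71],[142,149]]);wt=T2([[392,125],[515,116]]);rt=T2([[438,65],[469,175]])
def f(p):
    x,y,a,rw,rr,z=p
    P=lambda r,b:np.array([[x+s*r*np.cos(b),y+s*r*np.sin(b),z] for s in(1,-1)])
    W=P(rw,a);Q=P(rr,a-np.radians(80))
    return np.r_[(proj("side",W)-ws).ravel(),(proj("top",W)-wt).ravel(),(proj("side",Q)-rs).ravel(),(proj("top",Q)-rt).ravel()]
s=least_squares(f,[600,-200,np.pi/2,33,33,85]);print("base",s.x,np.degrees(s.x[2]),s.fun.round(2))
g=lambda p:f(np.r_[p,85]);s=least_squares(g,s.x[:5]);print("base z85",s.x,np.degrees(s.x[2]))
# stand plate corners
cs=S1([[348,130],[293,245],[30,150]]);ct=T1([[418,106],[768,62],[443,260]])
def q(p):
    x,y,a,h,d=p;R=Ro.from_euler('zy',[a,-np.radians(25)]).as_matrix()
    L=np.array([[d,100,0],[d,-100,0],[-d,-100,0],[-d,100,0]])
    W=L@R.T+[x,y,h]
    return np.r_[(proj("side",W[1:])-cs).ravel(),(proj("top",W[[0,1,3]])-ct).ravel()]
s=least_squares(q,[600,200,0,130,50]);print("stand",s.x,np.degrees(s.x[2]),s.fun.round(2));a=s.x[2]
for nm,a1,b1 in(("blue",(77,70),(492,212)),("yel",(239,124),(702,185))):
    X,e=tri(S1(a1)[0],T1(b1)[0]);print(nm,X,e.round(2))
    R=Ro.from_euler('zy',[a,-np.radians(25)]).as_matrix()
    print(" foot",X-66.5*R[:,2],"grip",X-20.5*R[:,2])
    if nm=="blue":
        F=X-66.5*R[:,2]
        for tw in(-10,-5,0,5,10):
            Rt=R@Ro.from_euler('z',tw,degrees=True).as_matrix()
            P=F+Rt@np.array([25,0,24]);print(tw,((proj("top",P)[0]-[205,165]+.5)*16/3+[400,0]).round(0),((proj("top",F+Rt@np.array([29,0,24]))[0]-[205,165]+.5)*16/3+[400,0]).round(0))
E
```

```text
base [ 511.25235576 -219.35314387    1.63883113   32.17723085   29.91777244
   88.25071044] 93.89810682794896 [-0.14 -0.14 -0.24  0.19  0.23 -0.21  0.2  -0.24 -0.49  0.03 -0.25  0.12
  0.23 -0.11  0.22 -0.12]
base z85 [ 512.49036395 -219.23578493    1.63887137   32.23641631   29.96458299] 93.90041293355546
stand [5.22928157e+02 1.90506642e+02 1.13911402e-01 1.29840603e+02
 4.42488730e+01] 6.526642581082579 [-0.17 -0.83 -0.72 -0.18 -0.82  0.89  0.56  0.07 -0.07  0.42  0.79 -1.32]
blue [484.81351787 245.46791158 189.71660511] [-0.24  0.01  0.16 -0.13]
 foot [512.91763228 245.46791158 129.44713728] grip [493.47719224 245.46791158 171.13729548]
-10 [505. 147.] [505. 141.]
-5 [501. 147.] [500. 141.]
0 [497. 148.] [496. 141.]
5 [493. 148.] [491. 142.]
10 [490. 149.] [487. 143.]
yel [499.07558281 129.43660107 191.09335592] [-0.48  0.04  0.33 -0.27]
 foot [527.17969721 129.43660107 130.82388808] grip [507.73925717 129.43660107 172.51404628]
```

```bash
cat >> h.py <<'E'
from rig import monitor
def cur():
    s=monitor.sense();return s,np.array(s["eef_pos"]),Ro.from_euler('xyz',s["tcp_rot"]).as_matrix()
def to(p,R,lab=""):
    s,p0,R0=cur();d=R0.T@(np.array(p)-p0)/50;w=np.degrees(Ro.from_matrix(R0.T@R).as_rotvec())/6
    print(lab,"xyz",d.round(3),"a",w.round(3),"|",(np.linalg.norm(d)),"rows;",np.linalg.norm(w)*6/8.59,"rows")
def Rtool(zdir,ydir):
    z=np.array(zdir)/np.linalg.norm(zdir);y=np.array(ydir)-np.dot(ydir,z)*z;y/=np.linalg.norm(y)
    return np.c_[np.cross(y,z),y,z]
E
python3 - <<'E'
from h import *
S1=lambda p:px((220,155),16/3,p); T1=lambda p:px((205,165),16/3,np.array(p)-[400,0])
cs=S1([[348,130],[293,245],[30,150]]);ct=T1([[418,106],[768,62],[443,260]])
def q(p):
    x,y,a,h,d=p;R=Ro.from_euler('ZY',[a,-np.radians(25)]).as_matrix()
    L=np.array([[d,100,0],[d,-100,0],[-d,-100,0],[-d,100,0]])
    W=L@R.T+[x,y,h]
    return np.r_[(proj("side",W[1:])-cs).ravel(),(proj("top",W[[0,1,3]])-ct).ravel()]
s=least_squares(q,[600,200,0,130,50]);print("stand",s.x,np.degrees(s.x[2]),s.fun.round(2));a=s.x[2]
X,e=tri(S1((77,70))[0],T1((492,212))[0])
for a in(a,np.radians(7)):
    R=Ro.from_euler('ZY',[a,-np.radians(25)]).as_matrix();F=X-66.5*R[:,2]
    print("foot",F)
    for tw in(-5,0,5):
        Rt=R@Ro.from_euler('z',tw,degrees=True).as_matrix()
        for r_ in(26,29):print(tw,((proj("top",F+Rt@np.array([r_,0,24]))[0]-[205,165]+.5)*16/3+[400,0]).round(1))
R=Ro.from_euler('ZY',[np.radians(7),-np.radians(25)]).as_matrix();F=X-66.5*R[:,2];print(R)
T=Rtool(-R[:,2],R[:,1])
to(F+R[:,2]*(28+120),T,"pre");to(F+R[:,2]*28,T,"grasp")
for n,im in(("side",cv2.imread("pics/side0.png")),("top",cv2.imread("pics/top0.png"))):
    pts=[F+R@np.array([29*np.cos(t),29*np.sin(t),24]) for t in np.arange(0,6.28,.2)]+[F+R@np.array([x,y,64]) for y in(22,-22) for x in(-18,18)]
    P=proj(n,pts);o=np.array([220,155] if n=="side" else [205,165]);k=8
    v=cv2.resize(im[o[1]:o[1]+50,o[0]:o[0]+50],None,fx=k,fy=k,interpolation=cv2.INTER_CUBIC)
    for p in P: cv2.circle(v,tuple(int(c) for c in ((p-o+.5)*k-.5)),2,(0,255,0),-1)
    A=v if n=="side" else np.hstack([A,v])
cv2.imwrite("pics/c3.png",A)
E
```

```text
stand [5.23306615e+02 1.90426625e+02 1.26180517e-01 1.30383601e+02
 4.41558635e+01] 7.229611074437293 [ 0.22 -0.32 -0.24  0.27 -1.2   0.07  0.29  0.4  -0.03 -0.12  0.57 -0.98]
foot [512.69419881 249.00470063 129.44713728]
-5 [496.7 146. ]
-5 [496.3 140.8]
0 [492.7 146.4]
0 [491.8 141.2]
5 [488.7 147.1]
5 [487.4 142. ]
foot [512.70814847 248.89294155 129.44713728]
-5 [497. 146.]
-5 [496.6 140.8]
0 [493.  146.3]
0 [492.1 141.2]
5 [489. 147.]
5 [487.7 142. ]
[[ 8.99552306e-01 -1.21869343e-01 -4.19468129e-01]
 [ 1.10451135e-01  9.92546152e-01 -5.15042101e-02]
 [ 4.22618262e-01  3.46944695e-18  9.06307787e-01]]
pre xyz [-6.511 -4.611 -0.653] a [-1.075 -4.078 -4.798] | 8.00518211851093 rows; 4.462171944615396 rows
grasp xyz [-7.396 -4.113  1.521] a [-1.075 -4.078 -4.798] | 8.59807361565472 rows; 4.462171944615396 rows
```

View pics/c3.png

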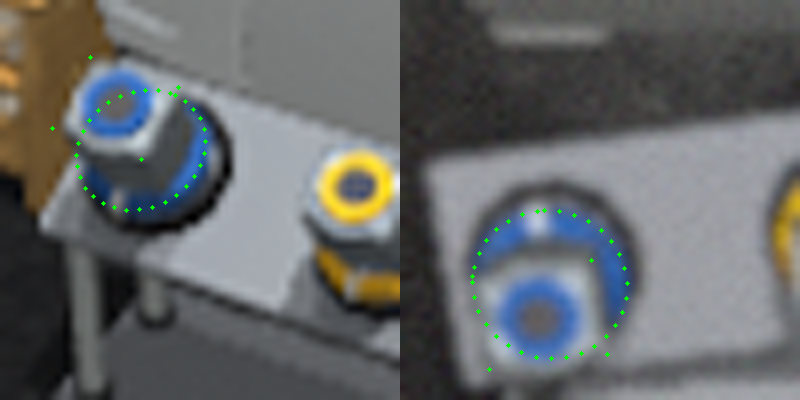

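The overlay fits: the model flange circle lies on the blue flange, and the stripe at (537,222) is close to zero twist. I'll move to the pre-grasp pose.

Call:
drive_tool --plan '[{"x": -0.81, "y": -0.58, "z": -0.08, "ax": -0.13, "ay": -0.51, "az": -0.6, "hand": 85}, {"x": -1.63, "y": -1.15, "z": -0.16, "ax": -0.27, "ay": -1.02, "az": -1.2, "hand": 85}, {"x": -2.44, "y": -1.73, "z": -0.25, "ax": -0.4, "ay": -1.53, "az": -1.8, "hand": 85}, {"x": -3.26, "y": -2.31, "z": -0.33, "ax": -0.54, "ay": -2.04, "az": -2.4, "hand": 85}, {"x": -4.07, "y": -2.88, "z": -0.41, "ax": -0.67, "ay": -2.55, "az": -3.0, "hand": 85}, {"x": -4.9, "y": -3.46, "z": -0.49, "ax": -0.81, "ay": -3.06, "az": -3.6, "hand": 85}, {"x": -5.7, "y": -4.03, "z": -0.57, "ax": -0.94, "ay": -3.57, "az": -4.2, "hand": 85}, {"x": -6.51, "y": -4.61, "z": -0.65, "ax": -1.08, "ay": -4.08, "az": -4.8, "hand": 85}]'

```text
clock: 0.9
eef_pos: [451.1, 240.3, 264.0]
tcp_rot: [-3.142, 0.44, -3.016]
contact_force: [0.4, 0.3, -0.7]
opening: 0.992
grasp_force: 0.0
```

```bash
cat >> h.py <<'E'
RS=Ro.from_euler('ZY',[np.radians(7),-np.radians(25)]).as_matrix();F=np.array([512.7,248.9,129.45]);TG=Rtool(-RS[:,2],RS[:,1])
E
python3 - <<'E'
from h import *
s,p,R=cur();print(s["clock"],p,s["qpos"])
to(F+RS[:,2]*148,TG,"pre");to(F+RS[:,2]*28,TG,"grasp")
E
```

```text
0.9 [451.06383376 240.28556878 263.96422393] [ 0.62311452 -0.04953463  2.11791828 -0.31818826  0.70648655 -0.86876865]
pre xyz [0.009 0.021 0.004] a [0.015 0.032 0.032] | 0.023036694052839188 rows; 0.03319419548799239 rows
grasp xyz [0.017 0.017 2.404] a [0.015 0.032 0.032] | 2.4042942273314916 rows; 0.03319419548799239 rows
```

Call:
drive_tool --plan '[{"x": 0.01, "y": 0.02, "z": 0.6, "ay": 0.03, "az": 0.03}, {"x": 0.01, "y": 0.02, "z": 1.2, "ay": 0.03, "az": 0.03}, {"x": 0.01, "y": 0.02, "z": 1.7, "ay": 0.03, "az": 0.03}, {"x": 0.02, "y": 0.02, "z": 2.1, "ay": 0.03, "az": 0.03}, {"x": 0.02, "y": 0.02, "z": 2.35, "ay": 0.03, "az": 0.03}, {"x": 0.02, "y": 0.02, "z": 2.4, "ay": 0.03, "az": 0.03}, {"x": 0.02, "y": 0.02, "z": 2.4, "ay": 0.03, "az": 0.03}]'

```text
invalid input
```

```bash
python3 - <<'E'
from h import *
s,p,R=cur();print(s["clock"],p,s["contact_force"],s["opening"])
to(F+RS[:,2]*28,TG,"grasp")
A=[]
for n,o in(("side",(210,130)),("top",(195,160))):
    im=imaging.grab_frame(n)[:,:,::-1];cv2.imwrite(f"pics/{n}1.png",im)
    A.append(cv2.resize(im[o[1]:o[1]+80,o[0]:o[0]+80],None,fx=5,fy=5,interpolation=cv2.INTER_CUBIC))
cv2.imwrite("pics/c4.png",np.hstack(A))
E
```

```text
0.9 [451.06383376 240.28556878 263.96422393] [ 0.43483555  0.30545879 -0.71297873] 0.9923132237784068
grasp xyz [0.017 0.017 2.404] a [0.015 0.032 0.032] | 2.4042942273314916 rows; 0.03319419548799239 rows
```

View pics/c4.png

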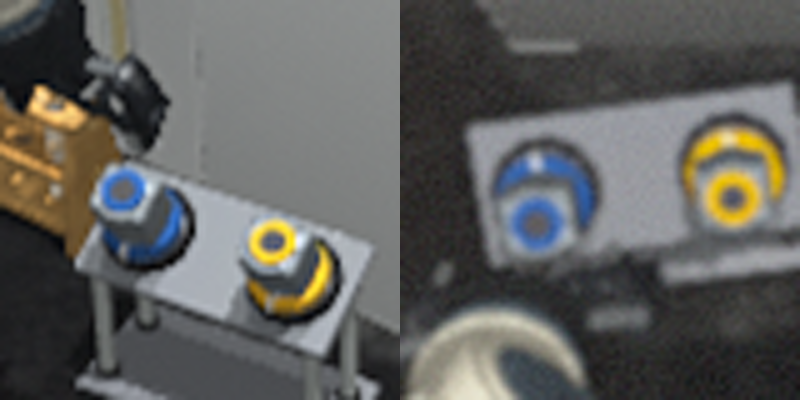

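The move was refused because a row needs every key. The picture shows the stages untouched and the fingers at the pre-grasp pose, side crop about (130,90).

Call:
drive_tool --plan '[{"x": 0.01, "y": 0.02, "z": 0.6, "ax": 0.01, "ay": 0.03, "az": 0.03, "hand": 85}, {"x": 0.01, "y": 0.02, "z": 1.2, "ax": 0.01, "ay": 0.03, "az": 0.03, "hand": 85}, {"x": 0.01, "y": 0.02, "z": 1.7, "ax": 0.01, "ay": 0.03, "az": 0.03, "hand": 85}, {"x": 0.02, "y": 0.02, "z": 2.1, "ax": 0.01, "ay": 0.03, "az": 0.03, "hand": 85}, {"x": 0.02, "y": 0.02, "z": 2.35, "ax": 0.01, "ay": 0.03, "az": 0.03, "hand": 85}, {"x": 0.02, "y": 0.02, "z": 2.4, "ax": 0.01, "ay": 0.03, "az": 0.03, "hand": 85}, {"x": 0.02, "y": 0.02, "z": 2.4, "ax": 0.01, "ay": 0.03, "az": 0.03, "hand": 85}]'

```text
clock: 1.7
eef_pos: [499.9, 249.3, 154.6]
tcp_rot: [3.14, 0.434, -3.023]
contact_force: [-0.7, -0.1, -0.2]
opening: 0.996
grasp_force: 0.0
```

```bash
python3 - <<'E'
from h import *
s,p,R=cur();print(s["clock"],p,s["contact_force"],s["opening"])
to(F+RS[:,2]*28,TG,"grasp")
A=[]
for n,o in(("side",(210,130)),("top",(195,160))):
    im=imaging.grab_frame(n)[:,:,::-1];cv2.imwrite(f"pics/{n}1.png",im)
    A.append(cv2.resize(im[o[1]:o[1]+80,o[0]:o[0]+80],None,fx=5,fy=5,interpolation=cv2.INTER_CUBIC))
cv2.imwrite("pics/c5.png",np.hstack(A))
E
```

```text
1.7 [499.92533769 249.28824601 154.55538689] [-0.66817438 -0.10187427 -0.20196218] 0.9961080697346236
grasp xyz [-0.017 -0.039  0.002] a [ 0.001 -0.027 -0.032] | 0.04234988153536692 rows; 0.029229703095270326 rows
```

View pics/c5.png

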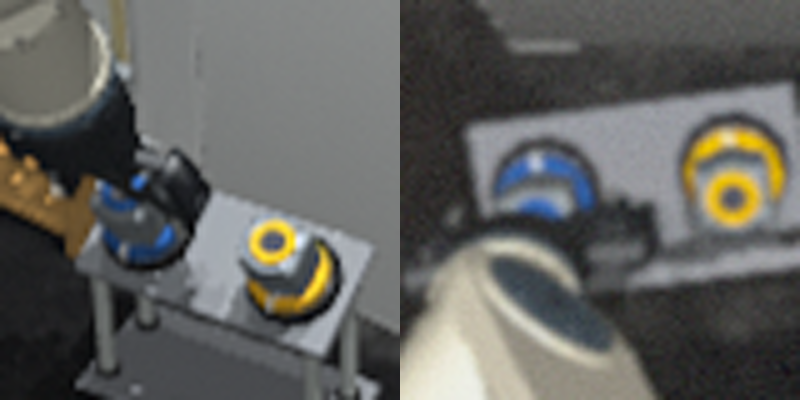

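The fingers straddle the blue grip with no contact, the right finger at side crop (185,185). I'll close gently and then firm up.

Call:
drive_tool --plan '[{"x": 0, "y": -0.02, "z": 0, "ax": 0, "ay": 0, "az": 0, "hand": 50}, {"x": 0, "y": -0.02, "z": 0, "ax": 0, "ay": 0, "az": 0, "hand": 30}, {"x": 0, "y": -0.02, "z": 0, "ax": 0, "ay": 0, "az": 0, "hand": 30}, {"x": 0, "y": -0.02, "z": 0, "ax": 0, "ay": 0, "az": 0, "hand": 30}, {"x": 0, "y": -0.02, "z": 0, "ax": 0, "ay": 0, "az": 0, "hand": 30}, {"x": 0, "y": -0.02, "z": 0, "ax": 0, "ay": 0, "az": 0, "hand": 30}, {"x": 0, "y": -0.02, "z": 0, "ax": 0, "ay": 0, "az": 0, "hand": 30}, {"x": 0, "y": -0.02, "z": 0, "ax": 0, "ay": 0, "az": 0, "hand": 30}]' --grip_force 40

```text
clock: 2.6
eef_pos: [500.2, 248.2, 155.3]
tcp_rot: [3.139, 0.435, -3.024]
contact_force: [-3.2, -0.6, 6.4]
opening: 0.507
grasp_force: 39.9
```

```bash
python3 - <<'E'
from h import *
s,p,R=cur();print(s["clock"],p,s["contact_force"],s["wrist_torque"],s["opening"],s["grasp_force"]);to(F+RS[:,2]*28,TG,"grasp")
E
```

```text
2.6 [500.22216275 248.19742927 155.29876244] [-3.23809131 -0.58328274  6.40199394] [-0.13827544  0.33271257 -0.09320971] 0.5071243756973223 39.874469444621354
grasp xyz [-0.008 -0.016  0.014] a [ 0.006 -0.014 -0.037] | 0.022862572232334746 rows; 0.02789792633344305 rows
```

Call:
drive_tool --plan '[{"x": 0, "y": -0.02, "z": 0, "ax": 0, "ay": 0, "az": 0, "hand": 30}, {"x": 0, "y": -0.02, "z": 0, "ax": 0, "ay": 0, "az": 0, "hand": 30}, {"x": 0, "y": -0.02, "z": -0.1, "ax": 0, "ay": 0, "az": 0, "hand": 30}, {"x": 0, "y": -0.02, "z": -0.3, "ax": 0, "ay": 0, "az": 0, "hand": 30}, {"x": 0, "y": -0.02, "z": -0.6, "ax": 0, "ay": 0, "az": 0, "hand": 30}, {"x": 0, "y": -0.02, "z": -1.0, "ax": 0, "ay": 0, "az": 0, "hand": 30}, {"x": 0, "y": -0.02, "z": -1.4, "ax": 0, "ay": 0, "az": 0, "hand": 30}, {"x": 0, "y": -0.02, "z": -1.6, "ax": 0, "ay": 0, "az": 0, "hand": 30}]' --grip_force 80

```text
clock: 3.4
eef_pos: [466.2, 242.8, 228.7]
tcp_rot: [3.139, 0.435, -3.024]
contact_force: [-0.1, 0.0, -2.5]
opening: 0.503
grasp_force: 81.8
```

```bash
cat >> h.py <<'E'
def place(h,deg,bx=512.5,by=-219.2,off=28,tilt=None):
    # stage x at angle deg (world); tool y = stage y
    a=np.radians(deg);return np.array([bx,by,74+h+off]),Rtool([0,0,-1],[-np.sin(a),np.cos(a),0])
E
python3 - <<'E'
from h import *
s,p,R=cur();print(s["clock"],p,s["contact_force"],s["opening"],s["grasp_force"],s["qpos"])
to(*place(160,-86.1),"above base")
to(*place(60,-86.1),"above base low")
E
```

```text
3.4 [466.16304345 242.79672366 228.71163786] [-0.09370337  0.03161782 -2.51430272] 0.5030738440650068 81.774189658463 [ 0.6045746   0.02524385  2.13224286 -0.34094554  0.62141091 -0.84271363]
above base xyz [-0.129 -9.283 -0.698] a [ 3.376  3.175 15.214] | 9.310127846008859 rows; 11.108742894198741 rows
above base low xyz [ 0.713 -9.288  1.116] a [ 3.376  3.175 15.214] | 9.381652921407667 rows; 11.108742894198741 rows
```

Lifted clean: the added weight reads 2.5 N. I'll carry it across over the yellow stage.

Call:
drive_tool --plan '[{"x": -0.25, "y": 0, "z": -0.54, "ax": 0, "ay": 0, "az": 0, "hand": 30}, {"x": -0.5, "y": -0.5, "z": -1.1, "ax": 0, "ay": 0, "az": 0, "hand": 30}, {"x": -0.5, "y": -1.4, "z": -1.1, "ax": 0.28, "ay": 0.26, "az": 1.2, "hand": 30}, {"x": -0.5, "y": -2.3, "z": -1.1, "ax": 0.56, "ay": 0.53, "az": 2.5, "hand": 30}, {"x": -0.5, "y": -3.2, "z": -1.1, "ax": 0.84, "ay": 0.8, "az": 3.8, "hand": 30}, {"x": -0.5, "y": -4.1, "z": -1.1, "ax": 1.13, "ay": 1.06, "az": 5.1, "hand": 30}, {"x": -0.4, "y": -5.0, "z": -1.0, "ax": 1.4, "ay": 1.32, "az": 6.3, "hand": 30}, {"x": -0.35, "y": -5.8, "z": -0.9, "ax": 1.69, "ay": 1.59, "az": 7.6, "hand": 30}]'

```text
clock: 4.2
eef_pos: [497.5, -47.4, 274.8]
tcp_rot: [3.046, 0.214, 2.424]
contact_force: [0.8, 0.2, -2.2]
opening: 0.503
grasp_force: 82.3
```

```bash
python3 - <<'E'
from h import *
s,p,R=cur();print(s["clock"],p,s["contact_force"],s["opening"],s["grasp_force"],s["qpos"])
to(*place(100,-86.1),"above base")
E
```

```text
4.2 [497.48652241 -47.39089734 274.7811714 ] [ 0.78391068  0.2187268  -2.2168147 ] 0.5033188406384741 82.32203342020512 [-0.06152176 -0.01063817  1.99902162 -0.06654457  0.92611856 -0.89128375]
above base xyz [-2.119 -2.567  1.713] a [1.667 1.579 7.562] | 3.743841405713544 rows; 5.520171045705022 rows
```

Call:
drive_tool --plan '[{"x": -0.3, "y": -0.36, "z": 0.24, "ax": 0.24, "ay": 0.22, "az": 1.08, "hand": 30}, {"x": -0.6, "y": -0.73, "z": 0.49, "ax": 0.48, "ay": 0.45, "az": 2.16, "hand": 30}, {"x": -0.9, "y": -1.1, "z": 0.73, "ax": 0.71, "ay": 0.68, "az": 3.24, "hand": 30}, {"x": -1.2, "y": -1.47, "z": 0.98, "ax": 0.95, "ay": 0.9, "az": 4.32, "hand": 30}, {"x": -1.5, "y": -1.83, "z": 1.22, "ax": 1.19, "ay": 1.13, "az": 5.4, "hand": 30}, {"x": -1.8, "y": -2.2, "z": 1.46, "ax": 1.43, "ay": 1.35, "az": 6.48, "hand": 30}, {"x": -2.12, "y": -2.57, "z": 1.71, "ax": 1.67, "ay": 1.58, "az": 7.56, "hand": 30}, {"x": -2.12, "y": -2.57, "z": 1.71, "ax": 1.67, "ay": 1.58, "az": 7.56, "hand": 30}]'

```text
clock: 5.0
eef_pos: [514.2, -219.9, 200.8]
tcp_rot: [-3.14, 0.001, 1.639]
contact_force: [0.9, 0.7, -3.2]
opening: 0.504
grasp_force: 82.2
```

```bash
python3 - <<'E'
from h import *
s,p,R=cur();print(s["clock"],p,s["contact_force"],s["opening"],s["grasp_force"],s["qpos"])
to(*place(100,-86.1),"above base");to(*place(30,-86.1),"low")
A=[]
for n,o in(("side",(315,180)),("top",(335,170))):
    im=imaging.grab_frame(n)[:,:,::-1];cv2.imwrite(f"pics/{n}2.png",im)
    A.append(cv2.resize(im[o[1]:o[1]+80,o[0]:o[0]+80],None,fx=5,fy=5,interpolation=cv2.INTER_CUBIC))
cv2.imwrite("pics/c6.png",np.hstack(A))
E
```

```text
5.0 [ 514.15401682 -219.86745966  200.82892152] [ 0.91574707  0.67150981 -3.23354573] 0.5039314231589069 82.218571677804 [-4.05977446e-01  2.84057344e-01  1.80531529e+00 -1.50364292e-03
  1.05320474e+00 -4.73757661e-01]
above base xyz [ 0.016 -0.032 -0.023] a [-0.014  0.007  0.004] | 0.04267410850418978 rows; 0.011329291388205211 rows
low xyz [ 0.017 -0.03   1.377] a [-0.014  0.007  0.004] | 1.377040552963039 rows; 0.011329291388205211 rows
```

View pics/c6.png

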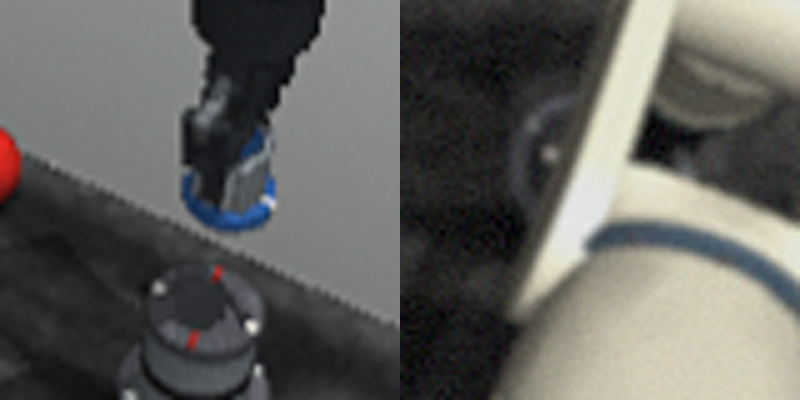

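The side view shows the stage upright above the base, flange bottom at about (229,230) in the crop and the collar centre at about (205,305). The arm hides the base in the top view. I'll check the horizontal alignment by colour masks.

```bash
python3 - <<'E'
from h import *
im=cv2.imread("pics/side2.png");h=cv2.cvtColor(im,cv2.COLOR_BGR2HSV)
m=cv2.inRange(h,(100,110,50),(125,255,255));m[:, :340]=0;m[:,385:]=0;m[:205]=0;m[235:]=0
ys,xs=np.nonzero(m);print("blue",xs.min(),xs.max(),ys.max())
for y in range(212,229):
    r=xs[ys==y]
    if len(r):print(y,r.min(),r.max(),end="; ")
# gray edges rows
g=im.astype(int).sum(2)/3
for y in(215,218,220): print(y,[int(v) for v in g[y,346:376]])
s,p,R=cur();foot=p+R[:,2]*28
t=np.linspace(0,2*np.pi,200)
for z in(13,24):
    P=proj("side",[foot-R[:,2]*z+29*(np.cos(a)*R[:,0]+np.sin(a)*R[:,1]) for a in t]);print("flange",z,P.min(0),P.max(0))
for sg in(1,-1): print("stripe",proj("side",[foot+sg*29*R[:,0]+[0,0,13],foot+sg*29*R[:,0]+[0,0,24]]))
b=np.array([512.5,-219.2,85])
P=proj("side",[b+37*np.array([np.cos(a),np.sin(a),0]) for a in t]);print("collar",P.min(0),P.max(0))
for y in(243,246,249): print(y,[int(v) for v in g[y,336:374]])
E
```

```text
blue 352 369 225
215 352 368; 216 352 369; 217 352 369; 218 352 369; 219 352 369; 220 353 366; 221 353 368; 222 353 368; 223 355 368; 224 356 367; 225 358 365; 215 [126, 126, 126, 127, 130, 91, 66, 59, 77, 42, 26, 26, 26, 25, 67, 104, 80, 83, 92, 84, 86, 80, 88, 103, 128, 131, 131, 130, 131, 131]
218 [124, 125, 125, 125, 130, 74, 55, 73, 62, 34, 26, 26, 28, 37, 102, 95, 81, 89, 83, 84, 83, 78, 98, 99, 127, 130, 130, 130, 130, 129]
220 [124, 124, 123, 125, 127, 109, 65, 54, 51, 59, 59, 42, 24, 72, 107, 78, 75, 88, 81, 89, 88, 144, 179, 206, 144, 128, 129, 129, 130, 131]
flange 13 [349.13379065 211.96807456] [368.17202737 225.51487652]
flange 24 [349.47576227 209.44424441] [368.60942288 222.99097338]
stripe [[350.00523751 215.25842821]
 [350.3510508  212.73534966]]
stripe [[367.3939488  222.09376332]
 [367.83148881 219.57108995]]
collar [343.84773497 232.82976486] [367.08524402 250.11301063]
243 [34, 40, 39, 40, 41, 41, 42, 40, 38, 52, 56, 56, 56, 53, 51, 48, 45, 46, 46, 47, 48, 47, 46, 43, 81, 90, 54, 42, 47, 86, 97, 73, 40, 36, 38, 39, 41, 43]
246 [38, 34, 31, 32, 38, 39, 38, 41, 47, 38, 48, 77, 93, 102, 90, 90, 82, 74, 73, 73, 75, 86, 88, 85, 84, 85, 85, 80, 108, 166, 106, 48, 39, 35, 33, 31, 33, 33]
249 [43, 43, 45, 44, 41, 47, 63, 42, 54, 63, 61, 50, 44, 40, 54, 65, 56, 71, 82, 86, 94, 89, 85, 89, 79, 76, 70, 60, 47, 65, 40, 31, 31, 29, 30, 29, 31, 32]
```

The stage appears about 1.3 px (3.5 mm) off along the side camera's x. This could be an in-hand offset or camera bias. Turning the hand 90° and measuring again will separate the two.

Call:
drive_tool --plan '[{"x": 0, "y": 0, "z": 0, "ax": 0, "ay": 0, "az": 1.3, "hand": 30}, {"x": 0, "y": 0, "z": 0, "ax": 0, "ay": 0, "az": 2.6, "hand": 30}, {"x": 0, "y": 0, "z": 0, "ax": 0, "ay": 0, "az": 3.9, "hand": 30}, {"x": 0, "y": 0, "z": 0, "ax": 0, "ay": 0, "az": 5.2, "hand": 30}, {"x": 0, "y": 0, "z": 0, "ax": 0, "ay": 0, "az": 6.5, "hand": 30}, {"x": 0, "y": 0, "z": 0, "ax": 0, "ay": 0, "az": 7.5, "hand": 30}, {"x": 0, "y": 0, "z": 0, "ax": 0, "ay": 0, "az": 7.5, "hand": 30}]'

```text
clock: 5.8
eef_pos: [514.1, -216.2, 203.0]
tcp_rot: [3.139, -0.0, 0.86]
contact_force: [0.5, -0.3, -3.5]
opening: 0.504
grasp_force: 82.3
```

Call:
drive_tool --plan '[{"x": 0, "y": 0, "z": 0, "ax": 0, "ay": 0, "az": 1.3, "hand": 30}, {"x": 0, "y": 0, "z": 0, "ax": 0, "ay": 0, "az": 2.6, "hand": 30}, {"x": 0, "y": 0, "z": 0, "ax": 0, "ay": 0, "az": 3.9, "hand": 30}, {"x": 0, "y": 0, "z": 0, "ax": 0, "ay": 0, "az": 5.2, "hand": 30}, {"x": 0, "y": 0, "z": 0, "ax": 0, "ay": 0, "az": 6.5, "hand": 30}, {"x": 0, "y": 0, "z": 0, "ax": 0, "ay": 0, "az": 7.5, "hand": 30}, {"x": 0, "y": 0, "z": 0, "ax": 0, "ay": 0, "az": 7.5, "hand": 30}, {"x": 0, "y": 0, "z": 0, "ax": 0, "ay": 0, "az": 7.5, "hand": 30}]'

```text
clock: 6.6
eef_pos: [514.2, -216.9, 202.7]
tcp_rot: [3.14, -0.001, 0.08]
contact_force: [0.7, -0.0, -2.8]
opening: 0.504
grasp_force: 82.4
```

```bash
cat >> h.py <<'E'
def edges(im,rows,xl,xr):
    # silhouette against bright wall: 50% crossing from outside, per row
    out=[]
    for y in rows:
        v=im[y].astype(float).sum(1)/3;e=[]
        for x0,d in((xl,1),(xr,-1)):
            bg=np.median(v[x0-d*3:x0+d*2:d] if d==1 else v[x0-1:x0+4]);x=x0
            sat=lambda x:np.abs(im[y,x].astype(int)-im[y,x0].astype(int)).max()
            while sat(x)<30 and abs(x-x0)<40:x+=d
            a,b=sat(x-d),sat(x);c=max(b,sat(x+d));e.append(x-d*min(1,max(0,(b-c/2)/(b-a))))
        out.append(e)
    return np.array(out)
def pred(R,p,off=28):
    t=np.linspace(0,2*np.pi,200);foot=p+R[:,2]*off
    P=proj("side",[foot-R[:,2]*z+29*(np.cos(a)*R[:,0]+np.sin(a)*R[:,1]) for a in t for z in(13,24)])
    return P
E
python3 - <<'E'
from h import *
s,p,R=cur();print(s["clock"],p,s["tcp_rot"],s["qpos"][5])
im=imaging.grab_frame("side")[:,:,::-1].copy();cv2.imwrite("pics/side3.png",im)
for n,pp in(("side2",np.array([514.15,-219.87,200.83])),("side3",p)):
    im=cv2.imread(f"pics/{n}.png");P=pred(R,pp)
    e=edges(im,range(214,222),342,378);print(n,e.round(2).tolist(),"mid",e[1:6].mean(),"pred",P[:,0].min(),P[:,0].max(),(P[:,0].min()+P[:,0].max())/2,P[:,1].max())
    for x in(358,360,362,364):
        c=im[218:232,x].astype(int);print(x,[tuple(v) for v in c[4:11].tolist()])
E
```

```text
6.6 [ 514.22955183 -216.86201167  202.65968922] [ 3.14016839e+00 -1.17083107e-03  7.97165531e-02] 1.090154413625769
side2 [[352.23, 368.56], [351.0, 369.16], [350.92, 369.54], [350.9, 369.54], [350.85, 369.55], [350.8, 369.54], [351.58, 369.61], [344.0, 369.41]] mid 360.18012505582794 pred 349.83057389791253 369.31051846547376 359.57054618169315 225.98380389356794
358 [(85, 48, 24), (108, 63, 30), (107, 61, 29), (94, 63, 43), (99, 91, 86), (120, 121, 120), (97, 97, 96)]
360 [(135, 87, 58), (158, 91, 43), (126, 73, 36), (99, 56, 27), (97, 84, 76), (115, 118, 116), (135, 136, 134)]
362 [(105, 80, 65), (167, 100, 54), (148, 84, 41), (105, 58, 26), (95, 78, 70), (112, 114, 114), (127, 128, 126)]
364 [(143, 89, 54), (158, 91, 44), (127, 72, 36), (97, 67, 46), (116, 110, 105), (128, 130, 128), (124, 125, 123)]
side3 [[350.29, 371.52], [349.76, 371.5], [349.76, 371.0], [349.76, 370.0], [349.77, 369.0], [349.91, 368.53], [350.61, 368.54], [344.0, 368.0]] mid 359.89852923762794 pred 349.03870559568406 368.5132056776308 358.77595563665744 225.14123039903674
358 [(180, 101, 47), (137, 76, 34), (97, 55, 25), (95, 78, 68), (113, 114, 111), (129, 130, 128), (98, 99, 97)]
360 [(189, 110, 54), (143, 83, 41), (99, 57, 26), (94, 75, 63), (113, 113, 111), (127, 128, 126), (135, 137, 134)]
362 [(170, 98, 48), (146, 83, 40), (100, 55, 25), (91, 76, 67), (112, 114, 112), (127, 127, 126), (126, 127, 125)]
364 [(162, 92, 45), (127, 71, 34), (90, 57, 34), (111, 106, 103), (128, 130, 128), (127, 127, 125), (125, 127, 124)]
```

The earlier offset was mostly the arm still settling, so the true residual is about +0.4 px (roughly 1.2 mm), and it hardly changes with the turn. I'll locate the base from the side camera alone and take out this bias.

```bash
python3 - <<'E'
from h import *
c=px((330,223),6,[156.75,110])[0];f=lambda q:proj("side",[q[0],q[1],85])[0]-c
B=least_squares(f,[512,-219]).x;print("side-only base",B,c)
s,p,R=cur();print(p)
J=np.array([proj("side",p+d)[0]-proj("side",p)[0] for d in np.eye(3)[:2]]).T
for o in([.38,-.1],[.5,-.1],[.6,0]): 
    d=np.linalg.solve(J,o);print("target",B-d)
E
```

```text
side-only base [ 514.54320342 -219.02470545] [355.70833333 240.91666667]
[ 514.27102963 -216.99054387  202.67972346]
target [ 513.50691035 -218.27548716]
target [ 513.29960817 -217.97454136]
target [ 513.50669254 -217.51997642]
```

Call:
drive_tool --plan '[{"x": 0, "y": 0, "z": 0, "ax": 0, "ay": 0, "az": -1.3, "hand": 30}, {"x": 0, "y": 0, "z": 0, "ax": 0, "ay": 0, "az": -2.6, "hand": 30}, {"x": 0, "y": 0, "z": 0, "ax": 0, "ay": 0, "az": -3.9, "hand": 30}, {"x": 0, "y": 0, "z": 0, "ax": 0, "ay": 0, "az": -5.2, "hand": 30}, {"x": 0, "y": 0, "z": 0, "ax": 0, "ay": 0, "az": -6.5, "hand": 30}, {"x": 0, "y": 0, "z": 0, "ax": 0, "ay": 0, "az": -7.8, "hand": 30}, {"x": 0, "y": 0, "z": 0, "ax": 0, "ay": 0, "az": -9.1, "hand": 30}, {"x": 0, "y": 0, "z": 0, "ax": 0, "ay": 0, "az": -10.3, "hand": 30}]'

```text
clock: 7.45
eef_pos: [514.2, -217.2, 202.5]
tcp_rot: [3.14, 0.001, 1.162]
contact_force: [0.1, 1.0, -1.6]
opening: 0.503
grasp_force: 82.3
```

Call:
drive_tool --plan '[{"x": 0, "y": 0, "z": 0.2, "ax": 0, "ay": 0, "az": -1.3, "hand": 30}, {"x": 0, "y": 0, "z": 0.4, "ax": 0, "ay": 0, "az": -2.6, "hand": 30}, {"x": 0, "y": 0, "z": 0.6, "ax": 0, "ay": 0, "az": -3.9, "hand": 30}, {"x": 0, "y": 0, "z": 0.8, "ax": 0, "ay": 0, "az": -4.7, "hand": 30}, {"x": 0, "y": 0, "z": 1.0, "ax": 0, "ay": 0, "az": -4.7, "hand": 30}, {"x": 0, "y": 0, "z": 1.2, "ax": 0, "ay": 0, "az": -4.7, "hand": 30}, {"x": 0, "y": 0, "z": 1.2, "ax": 0, "ay": 0, "az": -4.7, "hand": 30}, {"x": 0, "y": 0, "z": 1.2, "ax": 0, "ay": 0, "az": -4.7, "hand": 30}]'

```text
clock: 8.25
eef_pos: [514.3, -217.4, 142.3]
tcp_rot: [3.141, 0.001, 1.644]
contact_force: [0.3, 0.0, -3.2]
opening: 0.502
grasp_force: 82.3
```

```bash
python3 - <<'E'
from h import *
s,p,R=cur();print(s["clock"],p,s["contact_force"],s["tcp_rot"])
to(*place(20,-86.1,513,-218),"h20");to(*place(0,-86.1,513,-218),"h0")
E
```

```text
8.25 [ 514.33003004 -217.38557749  142.33979271] [ 0.28210075  0.00497517 -3.20883913] [3.14101527e+00 1.18616632e-03 1.64398107e+00]
h20 xyz [-0.01  -0.028  0.407] a [0.006 0.011 0.049] | 0.4078498068405948 rows; 0.03524831207437061 rows
h0 xyz [-0.009 -0.028  0.807] a [0.006 0.011 0.049] | 0.8073277824258653 rows; 0.03524831207437061 rows
```

Call:
drive_tool --plan '[{"x": -0.01, "y": -0.03, "z": 0.2, "ax": 0, "ay": 0.01, "az": 0.05, "hand": 30}, {"x": -0.01, "y": -0.03, "z": 0.4, "ax": 0, "ay": 0.01, "az": 0.05, "hand": 30}, {"x": -0.01, "y": -0.03, "z": 0.5, "ax": 0, "ay": 0.01, "az": 0.05, "hand": 30}, {"x": -0.01, "y": -0.03, "z": 0.54, "ax": 0, "ay": 0.01, "az": 0.05, "hand": 30}, {"x": -0.01, "y": -0.03, "z": 0.58, "ax": 0, "ay": 0.01, "az": 0.05, "hand": 30}, {"x": -0.01, "y": -0.03, "z": 0.6, "ax": 0, "ay": 0.01, "az": 0.05, "hand": 30}, {"x": -0.01, "y": -0.03, "z": 0.62, "ax": 0, "ay": 0.01, "az": 0.05, "hand": 30}]'

```text
clock: 8.95
eef_pos: [513.1, -218.1, 111.6]
tcp_rot: [3.14, 0.001, 1.639]
contact_force: [0.2, -0.3, -3.0]
opening: 0.503
grasp_force: 82.3
```

```bash
python3 - <<'E'
from h import *
s,p,R=cur();print(s["clock"],p,s["contact_force"],s["wrist_torque"])
to(*place(0,-86.1,513,-218),"h0")
im=imaging.grab_frame("side")[:,:,::-1].copy();cv2.imwrite("pics/side4.png",im)
cv2.imwrite("pics/c7.png",cv2.resize(im[200:275,325:400],None,fx=8,fy=8,interpolation=cv2.INTER_CUBIC))
E
```

```text
8.95 [ 513.13424203 -218.13902901  111.5988879 ] [ 0.22493802 -0.27979876 -3.0185439 ] [-0.00890073  0.04115308  0.01722785]
h0 xyz [ 0.003 -0.003  0.192] a [0.013 0.005 0.005] | 0.1920166647750573 rows; 0.010030422975849473 rows
```

View pics/c7.png

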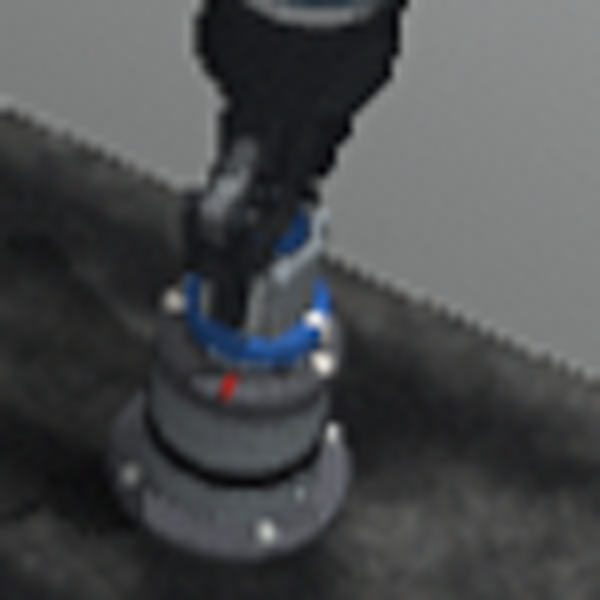

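The flange stripe (317,320) lines up with the collar's white mark (322,362), and there is no contact force. I'll lower it.

Call:
drive_tool --plan '[{"x": 0, "y": 0, "z": 0.02, "ax": 0, "ay": 0, "az": 0, "hand": 30}, {"x": 0, "y": 0, "z": 0.04, "ax": 0, "ay": 0, "az": 0, "hand": 30}, {"x": 0, "y": 0, "z": 0.06, "ax": 0, "ay": 0, "az": 0, "hand": 30}, {"x": 0, "y": 0, "z": 0.08, "ax": 0, "ay": 0, "az": 0, "hand": 30}, {"x": 0, "y": 0, "z": 0.1, "ax": 0, "ay": 0, "az": 0, "hand": 30}]'

```text
clock: 9.5
eef_pos: [512.9, -218.1, 106.4]
tcp_rot: [3.141, 0.0, 1.639]
contact_force: [0.2, -0.3, -2.9]
opening: 0.504
grasp_force: 82.3
```

Call:
drive_tool --plan '[{"x": 0, "y": 0, "z": 0.02, "ax": 0, "ay": 0, "az": 0, "hand": 30}, {"x": 0, "y": 0, "z": 0.04, "ax": 0, "ay": 0, "az": 0, "hand": 30}, {"x": 0, "y": 0, "z": 0.06, "ax": 0, "ay": 0, "az": 0, "hand": 30}]'

```text
clock: 9.8
eef_pos: [513.0, -218.1, 103.4]
tcp_rot: [3.141, 0.0, 1.639]
contact_force: [-0.6, -1.5, 11.5]
opening: 0.5
grasp_force: 84.1
```

Call:
drive_tool --plan '[{"x": 0, "y": 0, "z": 0.01, "ax": 0, "ay": 0, "az": 0, "hand": 30}, {"x": 0, "y": 0, "z": 0.02, "ax": 0, "ay": 0, "az": 0, "hand": 30}, {"x": 0, "y": 0, "z": 0.02, "ax": 0, "ay": 0, "az": 0, "hand": 30}]'

```text
clock: 10.1
eef_pos: [513.0, -218.1, 103.4]
tcp_rot: [3.141, 0.0, 1.639]
contact_force: [-3.6, 1.6, 9.9]
opening: 0.504
grasp_force: 84.1
```

The stage sits solidly on the floor: z stays at 103.4 with the force limited. I'll relieve the press a little and turn clockwise.

Call:
drive_tool --plan '[{"x": 0, "y": 0, "z": -0.02, "ax": 0, "ay": 0, "az": 0, "hand": 30}, {"x": 0, "y": 0, "z": -0.02, "ax": 0, "ay": 0, "az": 0.5, "hand": 30}, {"x": 0, "y": 0, "z": -0.02, "ax": 0, "ay": 0, "az": 1.2, "hand": 30}, {"x": 0, "y": 0, "z": -0.02, "ax": 0, "ay": 0, "az": 2.0, "hand": 30}, {"x": 0, "y": 0, "z": -0.02, "ax": 0, "ay": 0, "az": 2.8, "hand": 30}]'

```text
clock: 10.6
eef_pos: [512.8, -218.2, 103.5]
tcp_rot: [3.141, 0.0, 1.343]
contact_force: [-0.7, -0.6, -0.1]
opening: 0.502
grasp_force: 82.5
```

```bash
python3 - <<'E'
from h import *
s,p,R=cur();print(s["clock"],p,s["contact_force"],s["wrist_torque"],s["tcp_rot"])
E
```

```text
10.6 [ 512.80675173 -218.15716805  103.45108466] [-0.68291258 -0.55960836 -0.11806024] [-0.08322398  0.28598213  0.07072191] [3.14081326e+00 2.42124430e-04 1.34289677e+00]
```

Call:
drive_tool --plan '[{"x": 0, "y": 0, "z": 0, "ax": 0, "ay": 0, "az": 1.0, "hand": 30}, {"x": 0, "y": 0, "z": 0, "ax": 0, "ay": 0, "az": 2.0, "hand": 30}, {"x": 0, "y": 0, "z": 0, "ax": 0, "ay": 0, "az": 3.0, "hand": 30}, {"x": 0, "y": 0, "z": 0, "ax": 0, "ay": 0, "az": 4.0, "hand": 30}, {"x": 0, "y": 0, "z": 0, "ax": 0, "ay": 0, "az": 5.0, "hand": 30}, {"x": 0, "y": 0, "z": 0, "ax": 0, "ay": 0, "az": 6.0, "hand": 30}, {"x": 0, "y": 0, "z": 0, "ax": 0, "ay": 0, "az": 7.0, "hand": 30}, {"x": 0, "y": 0, "z": 0, "ax": 0, "ay": 0, "az": 8.0, "hand": 30}]'

```text
clock: 11.4
eef_pos: [512.7, -218.0, 103.4]
tcp_rot: [3.141, -0.0, 0.504]
contact_force: [-1.4, 1.1, 0.1]
opening: 0.507
grasp_force: 82.7
```

```bash
python3 - <<'E'
from h import *
s,p,R=cur();print(s["clock"],p,s["contact_force"],s["wrist_torque"],s["tcp_rot"],"left deg",80-np.degrees(1.639-s["tcp_rot"][2]))
E
```

```text
11.4 [ 512.72472989 -217.96706597  103.42271089] [-1.37240274  1.0691976   0.12701055] [0.16585095 0.30175425 0.04516721] [ 3.14128974e+00 -4.07028322e-04  5.04120534e-01] left deg 14.976196344337609
```

Call:
drive_tool --plan '[{"x": 0, "y": 0, "z": 0, "ax": 0, "ay": 0, "az": 0.7, "hand": 30}, {"x": 0, "y": 0, "z": 0, "ax": 0, "ay": 0, "az": 1.3, "hand": 30}, {"x": 0, "y": 0, "z": 0, "ax": 0, "ay": 0, "az": 1.7, "hand": 30}, {"x": 0, "y": 0, "z": 0, "ax": 0, "ay": 0, "az": 2.1, "hand": 30}, {"x": 0, "y": 0, "z": 0, "ax": 0, "ay": 0, "az": 2.4, "hand": 30}, {"x": 0, "y": 0, "z": 0, "ax": 0, "ay": 0, "az": 2.6, "hand": 30}, {"x": 0, "y": 0, "z": 0, "ax": 0, "ay": 0, "az": 2.6, "hand": 30}]'

```text
clock: 12.1
eef_pos: [512.8, -217.6, 103.4]
tcp_rot: [-3.141, -0.001, 0.236]
contact_force: [-0.8, 4.6, -0.1]
opening: 0.506
grasp_force: 82.8
```

```bash
python3 - <<'E'
from h import *
s,p,R=cur();print(s["clock"],p,s["contact_force"],s["wrist_torque"],s["tcp_rot"],"left deg",80-np.degrees(1.639-s["tcp_rot"][2]))
E
```

```text
12.1 [ 512.80322954 -217.56121147  103.4002592 ] [-0.78613199  4.56858115 -0.10779134] [0.92147171 0.1530926  0.07905771] [-3.14117302e+00 -7.12419604e-04  2.35812134e-01] left deg -0.39674259835108217
```

Call:
drive_tool --plan '[{"x": 0, "y": 0, "z": 0, "ax": 0, "ay": 0, "az": 0.2, "hand": 30}, {"x": 0, "y": 0, "z": 0, "ax": 0, "ay": 0, "az": 0.3, "hand": 30}, {"x": 0, "y": 0, "z": 0, "ax": 0, "ay": 0, "az": 0.3, "hand": 30}]'

```text
clock: 12.4
eef_pos: [512.8, -217.5, 103.4]
tcp_rot: [-3.141, -0.0, 0.206]
contact_force: [-1.0, 4.7, 1.4]
opening: 0.506
grasp_force: 82.9
```

```bash
python3 - <<'E'
from h import *
s,p,R=cur();print(s["clock"],p,s["contact_force"],s["wrist_torque"],s["tcp_rot"],"left deg",80-np.degrees(1.639-s["tcp_rot"][2]))
E
```

```text
12.4 [ 512.79119935 -217.47253757  103.41502884] [-0.98398044  4.7483998   1.43308258] [1.18115617 0.04652148 0.93455019] [-3.14138657e+00 -4.35740998e-04  2.06221983e-01] left deg -2.0921333596624834
```

Call:
drive_tool --plan '[{"x": 0, "y": 0, "z": 0, "ax": 0, "ay": 0, "az": 0.2, "hand": 30}, {"x": 0, "y": 0, "z": 0, "ax": 0, "ay": 0, "az": 0.4, "hand": 30}, {"x": 0, "y": 0, "z": 0, "ax": 0, "ay": 0, "az": 0.4, "hand": 30}]'

```text
clock: 12.7
eef_pos: [512.8, -217.4, 103.4]
tcp_rot: [3.141, -0.0, 0.167]
contact_force: [0.7, 6.4, 0.5]
opening: 0.499
grasp_force: 83.1
```

```bash
python3 - <<'E'
from h import *
s,p,R=cur();print(s["clock"],p,s["contact_force"],s["wrist_torque"],s["tcp_rot"],"left deg",80-np.degrees(1.639-s["tcp_rot"][2]))
E
```

```text
12.7 [ 512.81542376 -217.40711994  103.42514263] [0.70757259 6.44392316 0.54682188] [1.30298718 0.04078487 1.95242806] [ 3.14137522e+00 -1.32474026e-04  1.66502587e-01] left deg -4.367887114708196
```

Torque now rises steadily against the hard stop at about 80°. I'll unload the twist, then release.

Call:
drive_tool --plan '[{"x": 0, "y": 0, "z": 0, "ax": 0, "ay": 0, "az": -0.25, "hand": 30}, {"x": 0, "y": 0, "z": 0, "ax": 0, "ay": 0, "az": -0.5, "hand": 30}, {"x": 0, "y": 0, "z": 0, "ax": 0, "ay": 0, "az": -0.5, "hand": 46}, {"x": 0, "y": 0, "z": 0, "ax": 0, "ay": 0, "az": -0.5, "hand": 60}, {"x": 0, "y": 0, "z": 0, "ax": 0, "ay": 0, "az": -0.5, "hand": 85}, {"x": 0, "y": 0, "z": 0, "ax": 0, "ay": 0, "az": -0.5, "hand": 85}, {"x": 0, "y": 0, "z": 0, "ax": 0, "ay": 0, "az": -0.5, "hand": 85}, {"x": 0, "y": 0, "z": 0, "ax": 0, "ay": 0, "az": -0.5, "hand": 85}]'

```text
clock: 13.5
eef_pos: [513.0, -218.2, 103.5]
tcp_rot: [3.141, -0.001, 0.215]
contact_force: [-0.6, -0.0, 0.6]
opening: 0.997
grasp_force: 0.0
```

Call:
drive_tool --plan '[{"x": 0, "y": 0, "z": -0.2, "ax": 0, "ay": 0, "az": 0, "hand": 85}, {"x": 0, "y": 0, "z": -0.6, "ax": 0, "ay": 0, "az": 0, "hand": 85}, {"x": 0, "y": 0, "z": -1.2, "ax": 0, "ay": 0, "az": 0, "hand": 85}, {"x": 0, "y": 0, "z": -1.9, "ax": 0, "ay": 0, "az": 0, "hand": 85}, {"x": 0, "y": 0, "z": -2.6, "ax": 0, "ay": 0, "az": 0, "hand": 85}, {"x": 0, "y": 0, "z": -3.3, "ax": 0, "ay": 0, "az": 0, "hand": 85}, {"x": 0, "y": 0, "z": -4.0, "ax": 0, "ay": 0, "az": 0, "hand": 85}, {"x": 0, "y": 0, "z": -4.0, "ax": 0, "ay": 0, "az": 0, "hand": 85}]'

```text
clock: 14.3
eef_pos: [515.0, -219.0, 309.5]
tcp_rot: [3.136, -0.008, 0.215]
contact_force: [-0.0, 0.7, -0.2]
opening: 0.998
grasp_force: 0.0
```

```bash
python3 - <<'E'
from h import *
s,p,R=cur();print(s["clock"],p,s["contact_force"])
im=imaging.grab_frame("side")[:,:,::-1].copy();cv2.imwrite("pics/side5.png",im)
k=lambda y,x,w,h,f:cv2.resize(im[y:y+h,x:x+w],None,fx=f,fy=f,interpolation=cv2.INTER_CUBIC)
cv2.imwrite("pics/c8.png",np.hstack([k(205,325,60,60,8),k(150,190,40,60,8)]))
E
```

```text
14.3 [ 514.96847073 -218.96675795  309.47736209] [-0.01555659  0.66061153 -0.16838486]
```

View pics/c8.png

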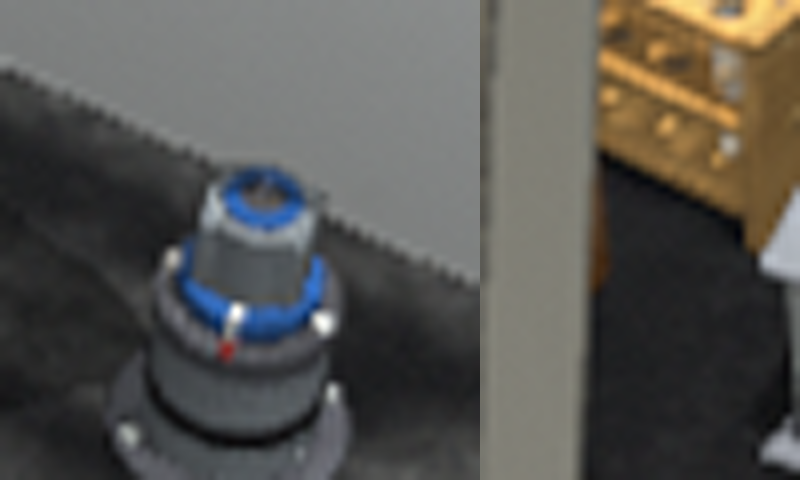

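The stage sits upright and low in the collar. Its white stripe (234,318) is right at the red mark (227,350), and the gripper is clear, so I'll hand in.

```bash
python3 -c "
from rig import r
print(r.sign_off())"
```

```text
the job is handed in; nothing more can be done
None
```

The blue stage is seated in the base, turned clockwise against its stop at the red marks and released, and the job was handed in at about 14 s. The yellow stage and the other items were not touched by any planned move, but I took no final picture of them.

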